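# Sweep the frame clips into the tray

## Robot

A 6-joint arm with a two-finger parallel gripper is mounted at the origin on the work surface. World frame = base frame: x ahead of the robot, y to its left, z up, the work surface at z = 0. Lengths are in m, angles in rad, forces in N, time in s.
With the tool pointing down it reaches from about 0.425 to 0.925 m from the base axis. Payload 12.5 kg.
Tool frame: the origin (TCP) lies at the very end of the fingers, on their centre line; the grasp point (between the pads) lies 19 mm behind it; z points along the fingers, y is the direction in which the jaws open and shut (so a half turn about z gives the same grasp; the last joint's range is limited). The gripper opens to 85 mm and grips with 20 to 120 N. Pads are 22 mm wide; open, the fingers measure 114 mm over their backs; the gripper's body (76 mm by 85 mm) begins 54 mm behind the grasp point. The pads swing forward as they close: fully open they stand 13 mm farther back than shut.
Start: joints at [1.157, 0.491, 1.559, -0, 1.092, -0.106], TCP at [0.189, 0.596, 0.231] pointing down, gripper open.
Joint ranges: [-3.1, 3.1], [-0.84, 2.19], [0.05, 2.79], [-1.13, 4.28], [0.06, 2.93], [-2.69, 2.69]. Speed limits (rad/s): [2.22, 2.22, 2.79, 3.14, 3.14, 3.14].

## Interface

Orientations are given as a unit quaternion [x, y, z, w].
In Python, from workcell import robot, capture, camera_params, finder gives the robot as it stands.
- The arm moves only by the tool apply_moves, never from a script. Its argument "targets" is a list of rows, each a list of 3 entries, a list of its own where there are three numbers: the opening, from 0 (shut) to 1 (fully open), then the shift along the world's x, y, z in units of 250 mm (1.0 is 250 mm), then the turn about the world's z in units of 120 degrees (1.0 is 120 degrees). In form: [[gripper, [tx, ty, tz], turn], ...]. A call has 1 to 12 rows; each row is the pose to reach, as a shift and turn from the pose commanded when the call began; what a row does not reach only later rows make up. A row lasts 1/12 s, in which the tool goes at most 41.7 mm and 7.16 degrees, less where a joint would pass 70% of its speed; a pose out of reach is approached as far as the arm can. A call with a number of a shift or a turn outside -1 to 1 is refused whole. A call with a gripper value outside its range is refused whole. The fingers move at their own pace and stop on an object; "squeeze" is the grip in N (left out, the last holds). Time passes only in rows, so rows that repeat a pose let the fingers close. It gives the time, the measured TCP pose, the force and the opening at its end, in the units of the state.
- robot.observe(): the state, without advancing time (a new reading comes with each control period).
- capture(name): name is "scene" or "top" or "wrist"; returns (picture, depth): 420x560x3 uint8, red, green, blue; 420x560 float32, m along the optical axis (not along the pixel's ray), 0 where there is no reading.
- camera_params(name): a dict with "fx", "fy", "cx", "cy" (pixels), "R" (3x3) and "t" (3): a world point X has camera coordinates R X + t. Camera axes: x right, y down, z forward; pixel columns grow to the right and rows downward; lengths in m; the calibration is good to about 2 mm. A picture is of the moment at which its call begins: read the wrist's pose just before it. camera_params takes no time and is no camera call; for the wrist camera it gives the pose at the moment of the call.
- robot.hand_in(): hands the job in, once; it reports no verdict.
Trained networks look in the newest picture that a camera, given by its name, has taken for a name from the list of things; names that differ only in an ending like _2 or _b are one class to them, and where a whole thing is asked for, a point or a joint stands for the part that bears it (a point fixed in the world has none). Each returns a list of dicts, best first, with "p" (0 to 1); they miss things now and then, are a little off and sometimes report something else, mostly with a low value. They report only what shows in the picture. A call takes as long as a camera call.
- finder.search_frame(thing, camera): "bbox" ([left, top, right, bottom] in pixels, round what is visible of it).
The state is a dict: "time_s": time; "joint_positions": joint angles; "qd": joint speeds; "effort": joint torques, N m; "tcp_pos": TCP position; "tool_rot": TCP orientation; "ft_force": force on the tool from outside, world axes, zero at the start; "ft_torque": the same for the moment, N m; "width": finger opening in m.
Only numpy, scipy, OpenCV 4.12 (cv2) and the standard library are available. Lean on these libraries where they do the work, as an engineer would, in place of code of your own. Each camera call takes 0.05 s, during which the arm holds its last target.

## Task

With the fingers closed, sweep the three steel frame clips along the raised work board and off its open edge into the open wooden tray beside it; push them, do not pick them up. Leave the white queen cage standing where it is on the board, and do not disturb the jar, the hive tool or the smoker around it.

Things in the scene. Friction and masses are not known exactly. Their poses are not given: they have to be found in the camera images.
- board_top (a point): Centre of the top face of the raised plywood work board, 230 mm (its x) by 200 mm (its y), 15 mm thick on two battens, top 75 mm above the bench, fixed. Its own x axis points away from the robot, turned by up to about 0.25 rad. Rims 6 mm wide and 8 mm high run along its near and far edges (-x and +x ends); the left and right edges (+y and -y) are open, with nothing in the way of a clip.
- tray: Open wooden tray, 260 mm (its x, parallel to the board's) by 110 mm (its y) by 50 mm high, walls 6 mm, fixed. Origin at the centre of its underside. It stands at the board's left or right open edge, tucked 12 mm under the board so that a clip pushed off drops straight in; its rim is 25 mm lower than the board's top.
- lidded_box: Closed wooden box of the same 260 x 110 x 50 mm with a flat lid, fixed, at the board's other open edge, tucked under in the same way. Origin at the centre of its underside. Clips do not belong on it.
- cage_mid (a point): Queen cage: small upright white plastic cylinder, 28 mm across and 45 mm high, 50 g, loose, standing on the board in one of four lanes with the clips. This point is its centre.
- jar: Amber glass jar, 66 mm across, 100 mm high, standing on the bench beyond the board. Origin at the centre of its underside.
- hive_tool: Flat steel hive tool, about 220 mm long (its x), 42 mm at the widest, 5 mm thick, lying on the bench to the robot's right of the board. Origin on its underside, at the middle of its 190 mm handle.
- smoker: Bee smoker: steel can 96 mm across with a cone top, 185 mm high, wooden bellows at its side, standing on the bench to the left of the board. Origin at the centre of the can's underside.
- clip1_mid (a point): Dark steel frame clip, a U channel of 3 mm plate lying open side up, 40 mm long (its x), 22 mm wide (its y), 16 mm high, 25 to 50 g, loose, lying on the board at any yaw. This point is its centre. The three clips and the cage lie in four lanes across the board, about 52 mm apart along the board's x, each within about 30 mm of the board's middle line; which lane holds what varies.
- clip2_mid (a point): Dark steel frame clip, a U channel of 3 mm plate lying open side up, 40 mm long (its x), 22 mm wide (its y), 16 mm high, 25 to 50 g, loose, lying on the board at any yaw. This point is its centre. The three clips and the cage lie in four lanes across the board, about 52 mm apart along the board's x, each within about 30 mm of the board's middle line; which lane holds what varies.
- clip3_mid (a point): Dark steel frame clip, a U channel of 3 mm plate lying open side up, 40 mm long (its x), 22 mm wide (its y), 16 mm high, 25 to 50 g, loose, lying on the board at any yaw. This point is its centre. The three clips and the cage lie in four lanes across the board, about 52 mm apart along the board's x, each within about 30 mm of the board's middle line; which lane holds what varies.

How it is judged:
At the end, for the whole second after the job is handed in: All three clips rest in the open tray, off the board (centres within its outline, below its rim: one may lie on another). The queen cage stands upright within 10 mm of its start; jar, hive tool and smoker are within 15 mm of theirs (x of clip1_mid in the frame of tray between -0.13 and 0.13 m and y of clip1_mid in the frame of tray between -0.055 and 0.055 m and z of each of clip1_mid, clip2_mid, clip3_mid in the frame of tray below 0.05 m and contact force between each of clip1, clip2, clip3 and board below 0.05 N and linear speed of each of clip1, clip2, clip3 below 0.02 m/s and x of clip2_mid in the frame of tray between -0.13 and 0.13 m and y of clip2_mid in the frame of tray between -0.055 and 0.055 m and x of clip3_mid in the frame of tray between -0.13 and 0.13 m and y of clip3_mid in the frame of tray between -0.055 and 0.055 m and distance of cage_mid from where it was at the start of the episode below 0.01 m and distance of each of jar, hive_tool, smoker from where it was at the start of the episode below 0.015 m and angle between cage_mid's own z axis and vertical below 0.15 rad); the robot touches nothing.
It fails at once if the queen cage is shifted by more than 10 mm or knocked over (distance of cage_mid from where it was at the start of the episode above 0.01 m).
It fails at once if the jar is shifted by more than 15 mm or knocked over (distance of jar from where it was at the start of the episode above 0.015 m).
It fails at once if the hive tool is shifted by more than 15 mm or knocked over (distance of hive_tool from where it was at the start of the episode above 0.015 m).
It fails at once if the smoker is shifted by more than 15 mm or knocked over (distance of smoker from where it was at the start of the episode above 0.015 m).
It fails at once if a clip is picked up: its centre rises more than 27 mm above the board's top (height (world z) of any of clip1_mid, clip2_mid, clip3_mid above 0.102 m).
It also fails if it takes over 67 s, if anything falls off the work surface, if the arm or the gripper's body presses on something with over 40 N, if the wrist force passes 120 N, or if a joint passes its speed limit or range.

## Working session

There is one attempt and no reset: what is moved stays moved. The work goes in short steps, Python scripts to look and compute and a tool call to move; the robot and the scene stay as the last step left them, time stands still between calls to the robot, and variables do not carry over. Pictures are saved under pics/ and viewed, and the job is handed in when it is done.

Besides the shell and the picture viewer there is one more tool, called after "Call:" as name(argument=value, ...), one argument or row to a line, values as JSON. apply_moves: Moves the arm, as the interface text tells. Shifts and turns lie within -1 to 1; 1 stands for 250 mm of shift or 120 degrees of turn. Its arguments: {"type":"object","properties":{"targets":{"type":"array","items":{"type":"array"}},"squeeze":{"type":"number"}},"required":["targets"]}

```bash
mkdir -p pics; ls; cat > h.py <<'E'
import numpy as np, cv2
from workcell import robot, capture, camera_params, finder
def world(name,depth,P=None):
    P=P or camera_params(name)
    v,u=np.mgrid[0:depth.shape[0],0:depth.shape[1]]
    c=np.stack([(u-P['cx'])/P['fx']*depth,(v-P['cy'])/P['fy']*depth,depth],-1)
    return (c-np.array(P['t']))@np.array(P['R'])
E
python3 - <<'E'
from h import *
print(robot.observe())
for n in ['scene','top']:
    im,d=capture(n); cv2.imwrite(f'pics/{n}0.png',im[:,:,::-1]); np.savez(f'{n}0.npz',im=im,d=d)
    print(n,camera_params(n))
E
```

```text
pics
{'time_s': 0.0, 'joint_positions': array([ 1.15741749e+00,  4.91537790e-01,  1.55944826e+00,  2.89782383e-06,
        1.09167831e+00, -1.05631170e-01]), 'qd': array([ 0.00046878, -0.0002457 ,  0.0001588 ,  0.00032923,  0.0020979 ,
       -0.00020019]), 'effort': array([-2.13305117e-03, -6.18470550e+01, -2.61584204e+01, -1.72397877e-04,
        4.24681828e-03,  7.29818885e-05]), 'tcp_pos': array([0.18922792, 0.59543486, 0.23074167]), 'tool_rot': array([ 1.53267976e-01,  9.88184517e-01, -5.17582548e-04, -1.38743752e-04]), 'ft_force': array([-0.2114138 , -0.09817505, -0.24842858]), 'ft_torque': array([-0.0141969 ,  0.00419833,  0.00517215]), 'width': 0.08550122850062508}
scene {'fx': 484.59688029942663, 'fy': 484.59688029942663, 'cx': 281.80924031933904, 'cy': 204.41829651606517, 'R': array([[-0.82106672,  0.57082649, -0.00255938],
       [ 0.35594128,  0.50846414, -0.78407271],
       [-0.44626813, -0.644687  , -0.6206637 ]]), 't': array([ 0.47928785, -0.1343913 ,  1.64369901])}
top {'fx': 535.6332983274782, 'fy': 535.6332983274782, 'cx': 290.3254507780714, 'cy': 208.15695884674224, 'R': array([[ 0.01843505, -0.99967104,  0.01783132],
       [-0.98059975, -0.0215586 , -0.19483163],
       [ 0.19515196, -0.01389366, -0.9806746 ]]), 't': array([-0.02107444,  0.60093299,  1.48215913])}
```

View pics/scene0.png

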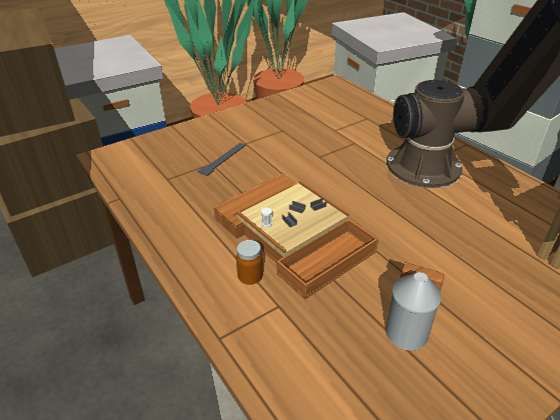

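View pics/top0.png

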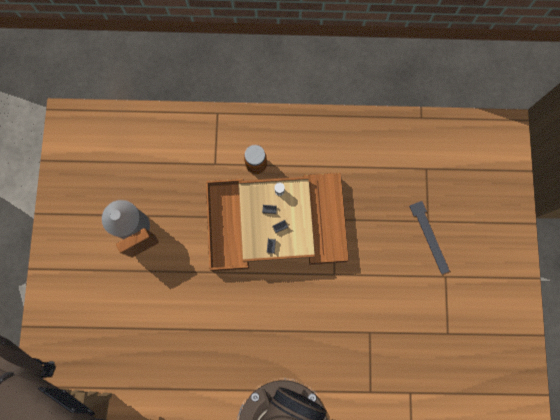

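The top view shows the open tray left of the board (about 228,225) and the lidded box on the right. The cage is in the farthest lane (280,188), with clips at (270,210), (281,228) and (272,246). Next I'll measure these.

```bash
python3 - <<'E'
from h import *
z=np.load('top0.npz'); im,d=z['im'],z['d']
W=world('top',d)
cv2.imwrite('pics/topcrop.png',cv2.resize(im[165:280,195:360],None,fx=4.8,fy=4.8,interpolation=cv2.INTER_CUBIC)[:,:,::-1])
# board: pixels at z~.075 
m=(abs(W[...,2]-.075)<.006)
m[:, :200]=0;m[:,350:]=0;m[:150]=0;m[290:]=0
hsv=cv2.cvtColor(im,cv2.COLOR_RGB2HSV)
g=im.min(-1)
P=W[m][:,:2]; print('board pts',len(P), cv2.minAreaRect((P*1000).astype(np.float32)))
print('z med',np.median(W[m][:,2]))
dark=(im.max(-1)<95); sub=np.zeros_like(dark); sub[195:262,250:305]=1
dark&=sub
n,l,s,c=cv2.connectedComponentsWithStats(dark.astype(np.uint8))
for i in range(1,n):
    if s[i,4]>15:
        Q=W[l==i]; r=cv2.minAreaRect((Q[:,:2]*1000).astype(np.float32)); print('dark',s[i],c[i],Q.mean(0).round(4),Q[:,2].min().round(3),Q[:,2].max().round(3),r)
up=(W[...,2]>.1)&(W[...,2]<.14); up[:170]=0; up[205:]=0; up[:,260:]&=True; up[:,:262]=0; up[:,300:]=0
Q=W[up]; print('cage',len(Q),np.median(Q,0),Q.min(0),Q.max(0))
low=(W[...,2]>.03)&(W[...,2]<.06); low[:165]=0; low[280:]=0;low[:,:195]=0;low[:,245:]=0
Q=W[low]; print('tray',cv2.minAreaRect((Q[:,:2]*1000).astype(np.float32)))
E
```

```text
board pts 4893 ((604.5504150390625, 35.051063537597656), (305.8087463378906, 200.18406677246094), 4.9603800773620605)
z med 0.07466534262810585
dark [263 205  14   9 110] [269.08181818 209.29090909] [0.5923 0.0515 0.081 ] 0.07 0.095 ((591.3186645507812, 50.970130920410156), (38.043907165527344, 21.52220344543457), 85.44632720947266)
dark [273 221  15  12 102] [280.10784314 226.12745098] [0.5447 0.0192 0.0811] 0.071 0.097 ((543.8097534179688, 18.318050384521484), (22.140663146972656, 37.304481506347656), 28.384340286254883)
dark [267 239   8  14  92] [270.75       245.95652174] [0.4862 0.0437 0.0957] 0.069 1.571 ((403.33056640625, 35.12069320678711), (209.5926971435547, 22.046552658081055), 6.402335166931152)
cage 87 [0.64598791 0.0243661  0.1190166 ] [0.63370462 0.01051918 0.10153706] [0.66043285 0.03586058 0.12679859]
tray ((555.0433959960938, 178.91763305664062), (265.5106201171875, 108.23133087158203), 2.7807199954986572)
```

View pics/topcrop.png

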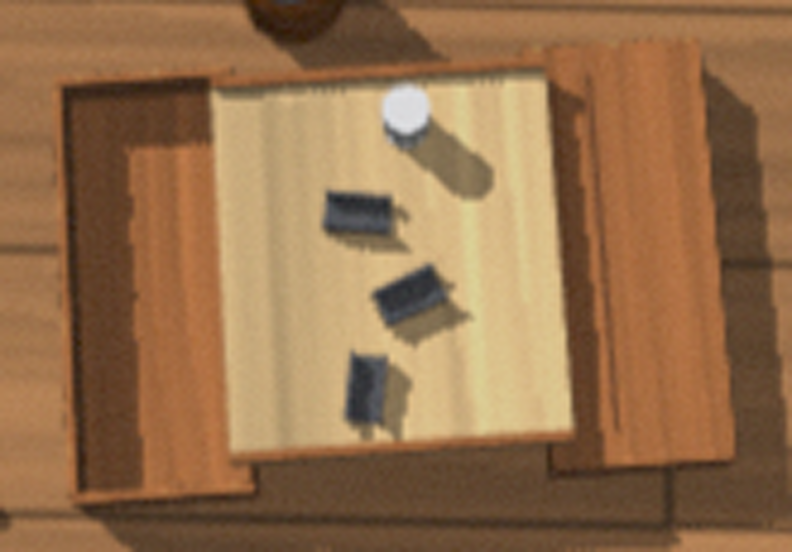

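```bash
python3 - <<'E'
from h import *
z=np.load('top0.npz'); im,d=z['im'],z['d']
W=world('top',d)
m=(abs(W[...,2]-.078)<.009)
m[:, :225]=0;m[:,320:]=0;m[:175]=0;m[268:]=0
m=cv2.morphologyEx(m.astype(np.uint8),cv2.MORPH_OPEN,np.ones((5,5)))>0
P=W[m][:,:2]; print(cv2.minAreaRect((P*1000).astype(np.float32)));print(cv2.boxPoints(cv2.minAreaRect((P*1000).astype(np.float32))))
s=W[235:256,262:282,2]
np.set_printoptions(linewidth=220)
print((s*1000).astype(int)); 
k=(W[...,2]>.083)&(W[...,2]<.1); k[:195]=0;k[258:]=0;k[:,:255]=0;k[:,295:]=0
n,l,st,c=cv2.connectedComponentsWithStats(k.astype(np.uint8))
for i in range(1,n):
    Q=W[l==i]
    if len(Q)>10: print(st[i],Q.mean(0).round(4),cv2.minAreaRect((Q[:,:2]*1000).astype(np.float32)))
E
```

```text
((567.1217041015625, 31.705665588378906), (230.82125854492188, 199.80355834960938), 5.050012111663818)
[[443.36517 121.0606 ]
 [460.95294 -77.96737]
 [690.87823 -57.64927]
 [673.29047 141.3787 ]]
[[  76   76   77   69   80   67   76   67   81   71   69   73   74   69   69   77   75   75   74   77]
 [  74   73   73   70   78   79   73   72   70   79   75   76   80   73   64   74   75   77   66   73]
 [  81   74   81   70   76   77   72   82   72   79   73   72   80   71   71   72   68   68   75   77]
 [  67   76   69   72   75   68   90   68   72   70   81   71   67   74   75   75   75   82   82   73]
 [  76   76   75   78   72   78   94   83   71   83   74   77   75   90   73   72   73   77   76   79]
 [  73   72   73   71   74   71   88   81   76   78   83   73   80   79   73   75   70   78   75   70]
 [  76   70   71   71   78   82   90   73   71   75   78   75   69   89   74   73   71   73   74   74]
 [  71   73   70   78   74   72   90   75   81   79   73   74   82   85   73   75   74   72   72   75]
 [  79   76   76   74   75   70   85   71   74   83   80   76   89   87   74   8
[... 1433 characters left out ...]
819 0.043  0.0893] ((581.7119140625, 44.202510833740234), (19.69253158569336, 3.446720600128174), 85.42790985107422)
[273 220  13   7  19] [0.5517 0.0229 0.0884] ((551.1261596679688, 21.686800003051758), (6.063979148864746, 37.75284957885742), 28.38433837890625)
[275 226  14   7  17] [0.5353 0.014  0.0903] ((534.862060546875, 14.793497085571289), (3.200996160507202, 39.81732177734375), 26.706003189086914)
[267 238   3  15  19] [0.4905 0.0527 0.0894] ((489.16900634765625, 51.73670959472656), (5.353835105895996, 39.524051666259766), 86.95415496826172)
[273 241   3  13  16] [0.4831 0.0346 0.0884] ((484.2945861816406, 34.71026611328125), (2.965134620666504, 33.651161193847656), 85.5479965209961)
```

Call:
apply_moves(
  targets=[
    [0,[0.03,-0.04,0.06],-0.04],
    [0,[0.1,-0.12,0.12],-0.09],
    [0,[0.17,-0.21,0.18],-0.14],
    [0,[0.25,-0.3,0.22],-0.19],
    [0,[0.33,-0.39,0.24],-0.24],
    [0,[0.41,-0.48,0.24],-0.29],
    [0,[0.49,-0.58,0.24],-0.34],
    [0,[0.57,-0.68,0.24],-0.39],
    [0,[0.65,-0.78,0.24],-0.44],
    [0,[0.72,-0.88,0.24],-0.49],
    [0,[0.78,-0.96,0.24],-0.54],
    [0,[0.8,-0.98,0.24],-0.561],
  ],
)

```text
time_s: 1.1
tcp_pos: [0.3909, 0.3481, 0.2912]
tool_rot: [0.678, 0.735, -0.0, 0.0]
ft_force: [-1.2, -0.3, -0.2]
width: 0.0004
```

Call:
apply_moves(
  targets=[
    [0,[0.04,-0.06,0],0],
    [0,[0.1,-0.15,0],0],
    [0,[0.17,-0.25,0],0],
    [0,[0.24,-0.36,0],0],
    [0,[0.31,-0.47,0],0],
    [0,[0.39,-0.58,0],0],
    [0,[0.47,-0.69,0],0],
    [0,[0.54,-0.79,0],0],
    [0,[0.6,-0.88,0],0],
    [0,[0.65,-0.95,0],0],
    [0,[0.68,-0.99,0],0],
    [0,[0.68,-0.99,0],0],
  ],
)

```text
time_s: 2.1
tcp_pos: [0.5603, 0.1015, 0.2908]
tool_rot: [0.676, 0.737, -0.0, -0.0]
ft_force: [-0.7, 0.1, -0.0]
width: -0.0004
```

```bash
python3 - <<'E'
from h import *
print(robot.observe()['tcp_pos'])
im,d=capture('wrist'); P=camera_params('wrist'); cv2.imwrite('pics/w1.png',im[:,:,::-1])
W=world('wrist',d,P); np.savez('w1.npz',im=im,d=d,W=W)
E
```

```text
[0.5603109  0.10150808 0.29079005]
```

View pics/w1.png

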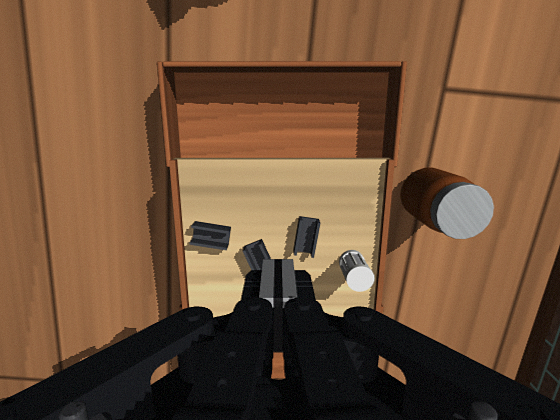

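The wrist view shows the three clips at (210,236), (257,255) and (307,236), the cage at (357,270), and the closed fingers at (278,275). The knuckles look wide, so I'll check their clearance from the cage and refine the clip positions.

```bash
python3 - <<'E'
from h import *
z=np.load('w1.npz'); W=z['W']; im=z['im']
tcp=np.array([.5603,.1015,.2908]); a=np.radians(4.9); 
ty=np.array([np.cos(a),np.sin(a)]); tx=np.array([-np.sin(a),np.cos(a)])
G=W-tcp; Y=G[...,:2]@ty; X=G[...,:2]@tx; H=G[...,2]
for h in range(-5,130,10):
    m=(H>h/1000)&(H<=(h+10)/1000)
    if m.sum(): print('h above tcp',h,m.sum(),'along boardx',np.percentile(Y[m],[1,99]).round(3),'along board y',np.percentile(X[m],[1,99]).round(3))
B=np.array([.567,.032]); a=.088
R=np.array([[np.cos(a),np.sin(a)],[-np.sin(a),np.cos(a)]])
bf=(W[...,:2]-B)@R.T
m=(W[...,2]>.070)&(W[...,2]<.079)&(im.min(-1)>90)
print('board z',np.median(W[m][:,2]),np.percentile(bf[m],[1,99],axis=0))
k=(W[...,2]>.072)&(W[...,2]<.1)&(im.max(-1)<95)
n,l,st,c=cv2.connectedComponentsWithStats(k.astype(np.uint8))
for i in range(1,n):
    if st[i,4]>150: 
        Q=bf[l==i]*1000; print(st[i],cv2.minAreaRect(Q.astype(np.float32)),np.percentile(W[l==i][:,2],[5,95]))
m=(W[...,2]>.114)&(W[...,2]<.13); print('cage',np.median(bf[m],0),np.percentile(bf[m],[2,98],axis=0))
E
```

```text
h above tcp -5 45 along boardx [-0.007  0.005] along board y [0.012 0.013]
h above tcp 5 564 along boardx [-0.014  0.012] along board y [0.008 0.013]
h above tcp 15 767 along boardx [-0.014  0.012] along board y [0.008 0.013]
h above tcp 25 713 along boardx [-0.014  0.012] along board y [0.008 0.013]
h above tcp 35 1429 along boardx [-0.022  0.02 ] along board y [-0.009  0.015]
h above tcp 45 4845 along boardx [-0.036  0.034] along board y [-0.007  0.015]
h above tcp 55 7546 along boardx [-0.042  0.041] along board y [-0.007  0.014]
h above tcp 65 10247 along boardx [-0.05   0.049] along board y [-0.006  0.019]
h above tcp 75 13574 along boardx [-0.057  0.056] along board y [0.002 0.019]
h above tcp 85 6733 along boardx [-0.056  0.055] along board y [0.012 0.022]
h above tcp 95 67 along boardx [-0.019  0.017] along board y [0.021 0.022]
board z 0.07490400021000951 [[-0.10517243 -0.07670606]
 [ 0.1035253   0.09975825]]
[172 159  17 149 196] ((-107.01403045654297, 14.544914245605469), (6.031135082244873, 171.5831298828125), 1.7061681747436523) [0.07553074 0.08096141]
[373 159  19 151 427] ((108.78543853759766, 11.662742614746094), (176.74423217773438, 10.188385963439941), 88.15156555175781) [0.07419092 0.08258296]
[423 179  47  56 786] ((171.83258056640625, 51.67341613769531), (59.60652160644531, 31.30643653869629), 75.88141632080078) [0.07280582 0.09835278]
[293 216  27  42 807] ((29.040681838989258, 17.44563102722168), (40.53388977050781, 23.205081939697266), 81.48609924316406) [0.07662418 0.09148909]
[189 221  42  29 908] ((-77.27705383300781, 17.253759384155273), (27.873842239379883, 43.70459747314453), 80.63639831542969) [0.07673372 0.09152835]
[242 239  28  35 534] ((-28.257898330688477, -8.225912094116211), (31.867176055908203, 33.505794525146484), 20.89049530029297) [0.07685715 0.09149223]
cage [ 0.08033772 -0.0134555 ] [[ 0.06771108 -0.02712867]
 [ 0.09324689 -0.00100973]]
```

Call:
apply_moves(
  targets=[
    [0,[0.03,-0.1,0],0],
    [0,[0.08,-0.24,0],0],
    [0,[0.13,-0.38,-0.02],0],
    [0,[0.152,-0.468,-0.08],0],
    [0,[0.152,-0.468,-0.2],0],
    [0,[0.152,-0.468,-0.34],0],
    [0,[0.152,-0.468,-0.48],0],
    [0,[0.152,-0.468,-0.62],0],
    [0,[0.152,-0.468,-0.74],0],
    [0,[0.152,-0.468,-0.81],0],
    [0,[0.152,-0.468,-0.84],0],
    [0,[0.152,-0.468,-0.84],0],
  ],
)

```text
time_s: 3.15
tcp_pos: [0.5965, -0.0127, 0.08]
tool_rot: [0.675, 0.738, -0.001, -0.001]
ft_force: [0.2, 0.5, -0.6]
width: 0.0001
```

Call:
apply_moves(
  targets=[
    [0,[-0.002,0.02,0],0],
    [0,[-0.005,0.052,0],0],
    [0,[-0.007,0.084,0],0],
    [0,[-0.01,0.116,0],0],
    [0,[-0.013,0.148,0],0],
    [0,[-0.016,0.18,0],0],
    [0,[-0.019,0.212,0],0],
    [0,[-0.022,0.244,0],0],
    [0,[-0.024,0.276,0],0],
    [0,[-0.027,0.308,0],0],
    [0,[-0.03,0.34,0],0],
    [0,[-0.033,0.37,0],0],
  ],
)

```text
time_s: 4.15
tcp_pos: [0.589, 0.0795, 0.0813]
tool_rot: [0.675, 0.738, -0.0, -0.0]
ft_force: [0.5, -0.5, 1.7]
width: 0.0
```

```bash
python3 - <<'E'
from h import *
print(robot.observe()['tcp_pos'])
im,d=capture('wrist'); cv2.imwrite('pics/w2.png',im[:,:,::-1])
E
```

```text
[0.5889581  0.07947072 0.08125569]
```

View pics/w2.png

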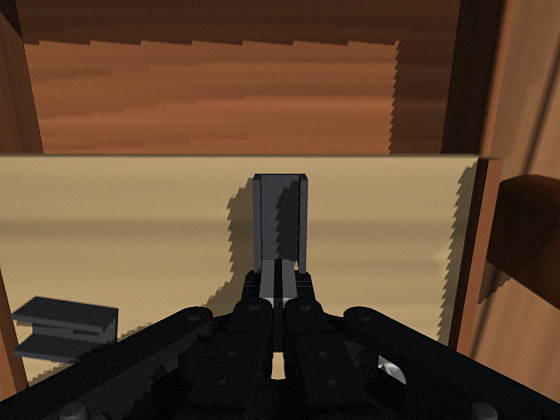

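The clip is square in front of the fingers at (280,220), just short of the edge, so I'll keep pushing.

Call:
apply_moves(
  targets=[
    [0,[-0.002,0.028,0],0],
    [0,[-0.005,0.056,0],0],
    [0,[-0.007,0.084,0],0],
    [0,[-0.01,0.112,0],0],
    [0,[-0.012,0.14,0],0],
    [0,[-0.015,0.168,0],0],
    [0,[-0.017,0.196,0],0],
    [0,[-0.02,0.224,0],0],
    [0,[-0.022,0.252,0],0],
    [0,[-0.025,0.28,0],0],
    [0,[-0.027,0.3,0],0],
    [0,[-0.027,0.3,0],0],
  ],
)

```text
time_s: 5.2
tcp_pos: [0.5822, 0.1546, 0.0813]
tool_rot: [0.675, 0.738, 0.0, 0.0]
ft_force: [-0.1, 0.7, 0.1]
width: -0.0002
```

```bash
python3 - <<'E'
from h import *
print(robot.observe()['tcp_pos'])
im,d=capture('wrist'); cv2.imwrite('pics/w3.png',im[:,:,::-1])
E
```

```text
[0.58219016 0.15464848 0.08131797]
```

View pics/w3.png

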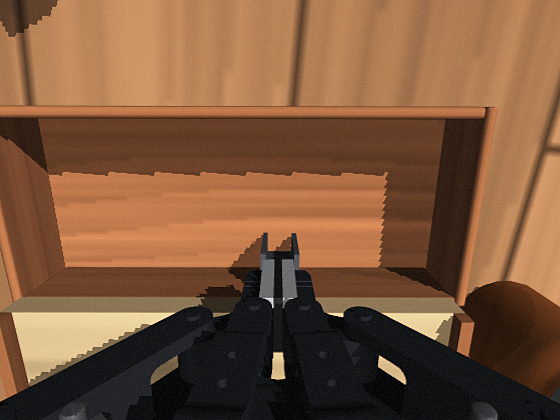

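Call:
apply_moves(
  targets=[
    [0,[0,0,0.1],0],
    [0,[0,0,0.24],0],
    [0,[-0.01,-0.05,0.36],0],
    [0,[-0.03,-0.15,0.4],0],
    [0,[-0.05,-0.27,0.4],0],
    [0,[-0.08,-0.39,0.4],0],
    [0,[-0.1,-0.51,0.4],0],
    [0,[-0.13,-0.62,0.4],0],
    [0,[-0.149,-0.7,0.4],0],
    [0,[-0.149,-0.748,0.4],0],
    [0,[-0.149,-0.748,0.4],0],
  ],
)

```text
time_s: 6.17
tcp_pos: [0.5452, -0.0354, 0.1815]
tool_rot: [0.676, 0.737, 0.0, 0.0]
ft_force: [0.4, 0.7, 0.8]
width: -0.0002
```

```bash
python3 - <<'E'
from h import *
print(robot.observe()['tcp_pos'])
im,d=capture('wrist'); P=camera_params('wrist'); cv2.imwrite('pics/w4.png',im[:,:,::-1])
W=world('wrist',d,P)
B=np.array([.567,.032]); a=.088
R=np.array([[np.cos(a),np.sin(a)],[-np.sin(a),np.cos(a)]])
bf=(W[...,:2]-B)@R.T
k=(W[...,2]>.0)&(W[...,2]<.1)&(im.max(-1)<95)
n,l,st,c=cv2.connectedComponentsWithStats(k.astype(np.uint8))
for i in range(1,n):
    if st[i,4]>200: 
        Q=bf[l==i]*1000; print(st[i],cv2.minAreaRect(Q.astype(np.float32)),np.percentile(W[l==i][:,2],[5,95]))
E
```

```text
[ 0.54520873 -0.03542412  0.18147549]
[ 138    0  125  282 2524] ((-135.0290069580078, -42.02623748779297), (133.18222045898438, 210.61219787597656), 18.677637100219727) [0.00013056 0.0812019 ]
[ 468    0   35  135 1951] ((109.4802017211914, 37.115577697753906), (8.129890441894531, 83.55924224853516), 0.09086646884679794) [0.07372798 0.08228796]
[ 496   13   64  100 4807] ((178.75534057617188, 51.09124755859375), (80.2441635131836, 48.60511016845703), 86.467041015625) [0.01255614 0.07250712]
[ 167   74   75   46 2344] ((-78.77850341796875, 17.949016571044922), (28.878433227539062, 49.241424560546875), 80.29480743408203) [0.07491121 0.09130525]
[114  84  39  33 249] ((-145.13076782226562, 17.24365234375), (25.231164932250977, 63.33187484741211), 65.19369506835938) [3.33698613e-05 1.33195305e-03]
[ 246  109   67   78 2681] ((-26.971893310546875, -15.731388092041016), (38.57514953613281, 46.11310958862305), 22.358997344970703) [0.07408268 0.09118716]
[ 366  128   80   63 1304] ((69.88005065917969, -27.401275634765625), (66.56004333496094, 28.050275802612305), 47.01060104370117) [0.07386
[... 223 characters left out ...]
109375), (10.48995590209961, 23.871315002441406), 84.55668640136719) [0.07363562 0.07570067]
[ 293  258  143   16 1298] ((45.85141372680664, -110.0566635131836), (25.663454055786133, 120.43181610107422), 87.04198455810547) [0.04873241 0.05095781]
[188 275  58   4 228] ((-81.65485382080078, -127.1805648803711), (4.019405841827393, 50.25794982910156), 89.75597381591797) [0.04922992 0.05157173]
[310 275 129   6 510] ((56.75082778930664, -127.71485137939453), (112.2231216430664, 4.973593235015869), 0.5235148668289185) [0.04926309 0.0514128 ]
[149 283  29  33 265] ((-141.8006591796875, -166.7858123779297), (72.88800048828125, 29.339183807373047), 52.51655197143555) [3.86305657e-05 5.00853944e-02]
```

View pics/w4.png

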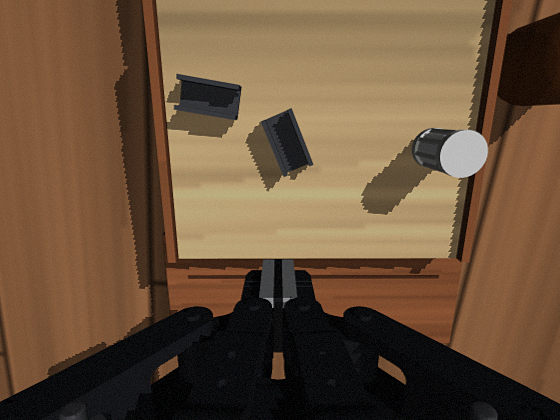

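Clip 1 is off the board, with clip B at (287,142), C at (207,97) and the cage still standing at (450,153). Now I'll lower and sweep B.

Call:
apply_moves(
  targets=[
    [0,[0.01,0,-0.1],0],
    [0,[0.01,0,-0.22],0],
    [0,[0.01,0,-0.33],0],
    [0,[0.01,0,-0.39],0],
    [0,[0.01,0,-0.405],0],
    [0,[0.01,0,-0.405],0],
  ],
)

```text
time_s: 6.72
tcp_pos: [0.5475, -0.0324, 0.0792]
tool_rot: [0.675, 0.738, -0.0, -0.001]
ft_force: [-0.5, 0.3, 0.4]
width: -0.0003
```

Call:
apply_moves(
  targets=[
    [0,[-0.002,0.02,0],0],
    [0,[-0.005,0.052,0],0],
    [0,[-0.007,0.084,0],0],
    [0,[-0.01,0.116,0],0],
    [0,[-0.013,0.148,0],0],
    [0,[-0.016,0.18,0],0],
    [0,[-0.019,0.212,0],0],
    [0,[-0.022,0.244,0],0],
    [0,[-0.024,0.276,0],0],
    [0,[-0.027,0.308,0],0],
    [0,[-0.03,0.34,0],0],
    [0,[-0.033,0.37,0],0],
  ],
)

```text
time_s: 7.72
tcp_pos: [0.5392, 0.06, 0.08]
tool_rot: [0.675, 0.738, 0.0, -0.0]
ft_force: [0.0, -1.2, 0.4]
width: 0.0002
```

```bash
python3 - <<'E'
from h import *
print(robot.observe()['tcp_pos'])
im,d=capture('wrist'); cv2.imwrite('pics/w5.png',im[:,:,::-1])
E
```

```text
[0.53922519 0.05997241 0.08004368]
```

View pics/w5.png

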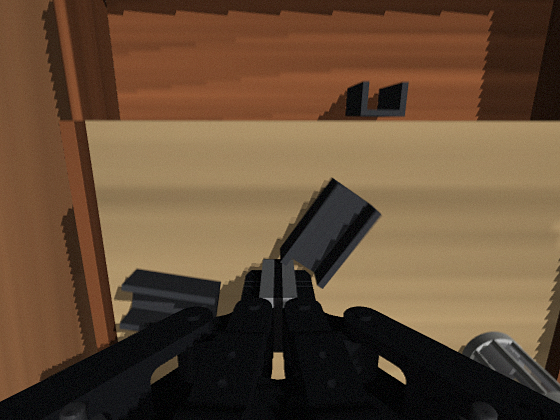

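B has drifted off-centre (clip at about (330,232), fingers at 280). I'll back off, realign by +19 mm along board x, and push again.

Call:
apply_moves(
  targets=[
    [0,[0.003,-0.04,0],0],
    [0,[0.007,-0.08,0],0],
    [0,[0.03,-0.08,0],0],
    [0,[0.06,-0.076,0],0],
    [0,[0.083,-0.074,0],0],
    [0,[0.083,-0.074,0],0],
    [0,[0.08,-0.044,0],0],
    [0,[0.078,-0.02,0],0],
    [0,[0.076,0.006,0],0],
    [0,[0.073,0.036,0],0],
    [0,[0.071,0.06,0],0],
  ],
)

```text
time_s: 8.68
tcp_pos: [0.5568, 0.0753, 0.0801]
tool_rot: [0.675, 0.738, 0.0, -0.0]
ft_force: [-0.6, 0.2, 0.0]
width: -0.0002
```

```bash
python3 - <<'E'
from h import *
print(robot.observe()['tcp_pos'])
im,d=capture('wrist'); cv2.imwrite('pics/w6.png',im[:,:,::-1])
E
```

```text
[0.55678013 0.07531453 0.08012355]
```

View pics/w6.png

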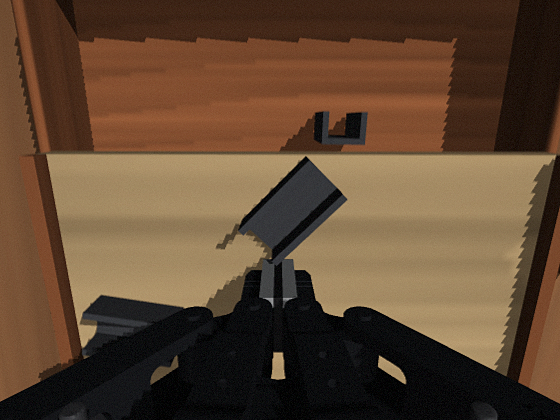

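B is nearly centred now at (293,207). I'll push it off with a small drift to the right.

Call:
apply_moves(
  targets=[
    [0,[0.008,0.02,0],0],
    [0,[0.014,0.045,0],0],
    [0,[0.012,0.075,0],0],
    [0,[0.01,0.105,0],0],
    [0,[0.007,0.135,0],0],
    [0,[0.004,0.165,0],0],
    [0,[0.002,0.195,0],0],
    [0,[0.0,0.225,0],0],
    [0,[-0.003,0.255,0],0],
    [0,[-0.006,0.28,0],0],
    [0,[-0.008,0.3,0],0],
    [0,[-0.008,0.3,0],0],
  ],
)

```text
time_s: 9.73
tcp_pos: [0.5549, 0.1501, 0.0801]
tool_rot: [0.675, 0.738, 0.0, 0.0]
ft_force: [-0.1, 0.5, -0.1]
width: 0.0001
```

```bash
python3 - <<'E'
from h import *
print(robot.observe()['tcp_pos'])
im,d=capture('wrist'); cv2.imwrite('pics/w7.png',im[:,:,::-1])
E
```

```text
[0.55491247 0.1500733  0.08006934]
```

View pics/w7.png

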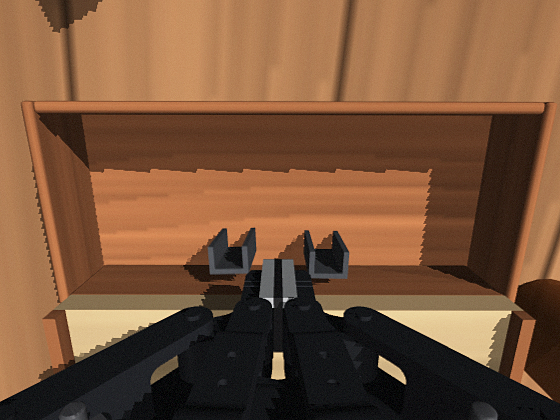

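Clips A and B are both in the tray at (327,255) and (232,252). Moving on to clip C.

Call:
apply_moves(
  targets=[
    [0,[0,0,0.1],0],
    [0,[0,0,0.24],0],
    [0,[-0.03,-0.05,0.36],0],
    [0,[-0.07,-0.15,0.4],0],
    [0,[-0.12,-0.27,0.4],0],
    [0,[-0.17,-0.39,0.4],0],
    [0,[-0.21,-0.51,0.4],0],
    [0,[-0.24,-0.6,0.4],0],
    [0,[-0.254,-0.636,0.4],0],
    [0,[-0.254,-0.636,0.4],0],
  ],
)

```text
time_s: 10.62
tcp_pos: [0.4912, -0.0115, 0.1802]
tool_rot: [0.676, 0.737, 0.0, 0.0]
ft_force: [-0.2, -0.2, -0.3]
width: -0.0001
```

```bash
python3 - <<'E'
from h import *
print(robot.observe()['tcp_pos'])
im,d=capture('wrist'); cv2.imwrite('pics/w8.png',im[:,:,::-1])
P=camera_params('wrist');W=world('wrist',d,P)
B=np.array([.567,.032]); a=.088
R=np.array([[np.cos(a),np.sin(a)],[-np.sin(a),np.cos(a)]])
bf=(W[...,:2]-B)@R.T
k=(W[...,2]>.08)&(W[...,2]<.1)&(abs(bf[...,0])<.105)
n,l,st,c=cv2.connectedComponentsWithStats(k.astype(np.uint8))
for i in range(1,n):
    if st[i,4]>100: print(st[i],cv2.minAreaRect((bf[l==i]*1000).astype(np.float32)))
E
```

```text
[ 0.49116864 -0.01150373  0.18023375]
[258 121  61  15 301] ((-71.98530578613281, 28.42369842529297), (3.001309633255005, 39.87620544433594), 80.33296203613281)
[254 149  59  15 352] ((-75.22731018066406, 9.74769115447998), (3.2460479736328125, 39.869590759277344), 80.51558685302734)
[481 170  53  42 831] ((76.28176879882812, -11.991849899291992), (27.828481674194336, 15.727757453918457), 65.04743957519531)
```

View pics/w8.png

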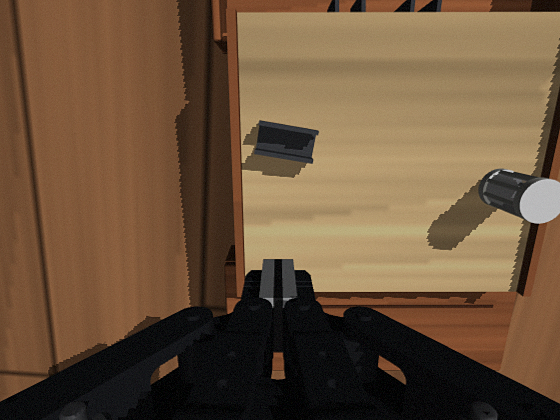

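Call:
apply_moves(
  targets=[
    [0,[0.01,0,-0.1],0],
    [0,[0.022,0,-0.22],0],
    [0,[0.022,0,-0.33],0],
    [0,[0.022,0,-0.385],0],
    [0,[0.022,0,-0.4],0],
    [0,[0.022,0,-0.4],0],
  ],
)

```text
time_s: 11.17
tcp_pos: [0.4971, -0.0089, 0.0792]
tool_rot: [0.675, 0.738, -0.0, -0.001]
ft_force: [0.3, -1.3, -0.2]
width: 0.0001
```

Call:
apply_moves(
  targets=[
    [0,[-0.002,0.02,0],0],
    [0,[-0.005,0.05,0],0],
    [0,[-0.007,0.08,0],0],
    [0,[-0.009,0.105,0],0],
    [0,[-0.011,0.13,0],0],
    [0,[-0.013,0.155,0],0],
    [0,[-0.016,0.18,0],0],
    [0,[-0.018,0.205,0],0],
    [0,[-0.02,0.23,0],0],
    [0,[-0.022,0.25,0],0],
  ],
)

```text
time_s: 12.0
tcp_pos: [0.4915, 0.0533, 0.0801]
tool_rot: [0.675, 0.738, 0.0, 0.0]
ft_force: [0.7, 0.5, -0.6]
width: -0.0
```

```bash
python3 - <<'E'
from h import *
print(robot.observe()['tcp_pos'])
im,d=capture('wrist'); cv2.imwrite('pics/w9.png',im[:,:,::-1])
E
```

```text
[0.49151484 0.05332299 0.08007047]
```

View pics/w9.png

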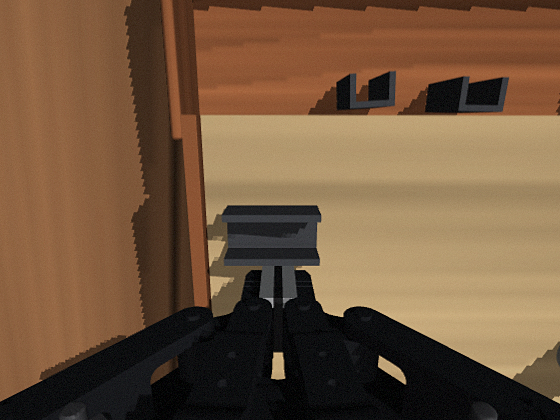

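C is flush against the fingers at (271,237). I'll push it off the edge.

Call:
apply_moves(
  targets=[
    [0,[-0.002,0.025,0],0],
    [0,[-0.005,0.06,0],0],
    [0,[-0.008,0.095,0],0],
    [0,[-0.011,0.13,0],0],
    [0,[-0.014,0.165,0],0],
    [0,[-0.018,0.2,0],0],
    [0,[-0.021,0.235,0],0],
    [0,[-0.024,0.27,0],0],
    [0,[-0.027,0.305,0],0],
    [0,[-0.03,0.34,0],0],
    [0,[-0.034,0.375,0],0],
    [0,[-0.034,0.38,0],0],
  ],
)

```text
time_s: 13.05
tcp_pos: [0.4829, 0.149, 0.0801]
tool_rot: [0.675, 0.738, 0.0, -0.0]
ft_force: [0.0, 0.6, -0.2]
width: 0.0001
```

Call:
apply_moves(
  targets=[
    [0,[0,0,0],0],
    [0,[0,0,0.1],0],
    [0,[0,0,0.24],0],
    [0,[0,-0.05,0.38],0],
    [0,[0.02,-0.15,0.5],0],
    [0,[0.05,-0.27,0.6],0],
    [0,[0.08,-0.38,0.7],0],
    [0,[0.1,-0.44,0.75],0],
    [0,[0.1,-0.46,0.75],0],
    [0,[0.1,-0.46,0.75],0],
  ],
)

```text
time_s: 13.88
tcp_pos: [0.5079, 0.0315, 0.2675]
tool_rot: [0.676, 0.737, 0.0, 0.0]
ft_force: [-0.6, 0.1, -0.0]
width: -0.0001
```

```bash
python3 - <<'E'
from h import *
print(robot.observe()['tcp_pos'])
im,d=capture('wrist'); cv2.imwrite('pics/w10.png',im[:,:,::-1])
P=camera_params('wrist');W=world('wrist',d,P)
B=np.array([.567,.032]); a=.088
R=np.array([[np.cos(a),np.sin(a)],[-np.sin(a),np.cos(a)]])
bf=(W[...,:2]-B)@R.T
k=(im.max(-1)<85)&(W[...,2]<.1)&(abs(bf[...,0])<.12)&(bf[...,1]>.08)&(bf[...,1]<.19)
n,l,st,c=cv2.connectedComponentsWithStats(k.astype(np.uint8))
for i in range(1,n):
    if st[i,4]>100: print(st[i],cv2.minAreaRect((bf[l==i]*1000).astype(np.float32)),np.percentile(W[l==i][:,2],[2,50,98]).round(3))
m=(W[...,2]>.114)&(W[...,2]<.13); print('cage',np.median(bf[m],0))
im,d=capture('top'); cv2.imwrite('pics/top2.png',cv2.resize(im[120:290,80:360],None,fx=2.8,fy=2.8)[:,:,::-1])
W=world('top',d);z=np.load('top0.npz');D=np.abs(W[...,2]-world('top',z['d'])[...,2])>.03
n,l,st,c=cv2.connectedComponentsWithStats(cv2.medianBlur(D.astype(np.uint8),3))
print(st[1:][st[1:,4]>20])
E
```

```text
[0.50794453 0.03154294 0.26748867]
[ 220    4  230   87 8887] ((-0.00406646728515625, 147.69085693359375), (84.74526977539062, 239.9757537841797), 89.9510498046875) [0.003 0.005 0.007]
[ 230   48   50   42 1550] ((-85.81877136230469, 127.7402572631836), (54.47278594970703, 37.19314193725586), 7.027053356170654) [0.004 0.02  0.023]
[285  71  35  20 388] ((-34.91319274902344, 113.92633056640625), (33.91411209106445, 20.820283889770508), 3.0850632190704346) [0.004 0.033 0.046]
[336  74  39  17 459] ((24.370569229125977, 111.16170501708984), (39.283836364746094, 18.862092971801758), 4.648712635040283) [0.004 0.032 0.046]
[458  91  10  23 112] ((111.37203216552734, 89.70314025878906), (19.440168380737305, 2.217017650604248), 88.5627212524414) [0.073 0.077 0.082]
cage [ 0.07993631 -0.01409244]
[[  107   184   225   236 24789]
 [    0   336   102    84  4565]]
```

View pics/w10.png

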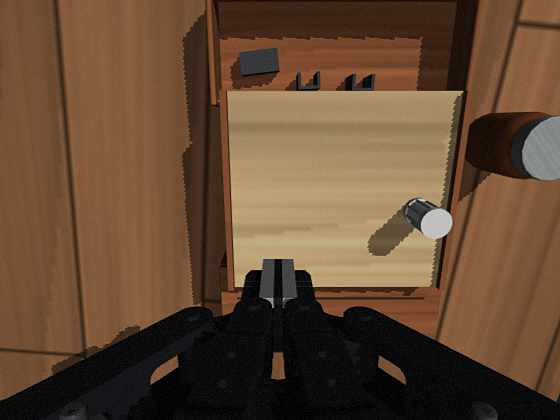

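View pics/top2.png

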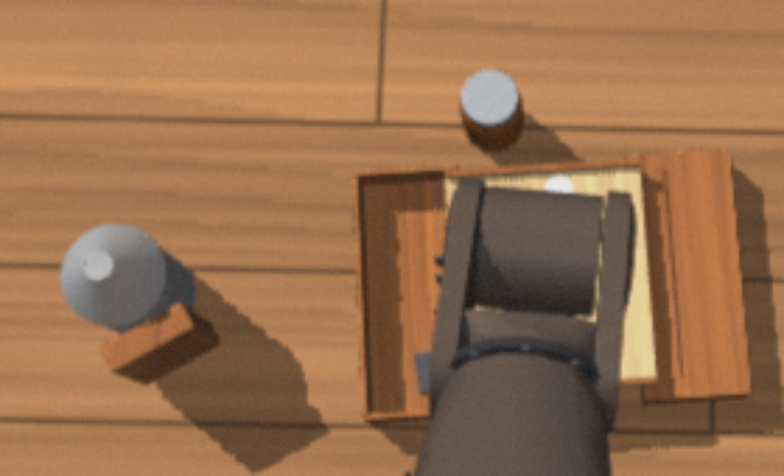

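The final pictures show the board clear of clips. One clip lies flat in the tray (258,62), and two stand on end against its inner wall (308,80 and 360,82). Their tops are at about 0.046 m, below both the tray rim and the board's underside. The cage hasn't moved.

```bash
python3 - <<'E'
from h import *
print(robot.hand_in())
E
```

```text
the job is handed in; nothing more can be done
None
```

I swept all three clips along the board with closed fingers and off its left edge into the open tray, one at a time. One clip drifted off-centre partway, so I backed off, realigned and pushed again. I handed the job in at about 14 s of robot time; no verdict is reported.

**Clips:** The last wrist picture shows no clips left on the board. One lies flat in the tray. The other two stand on end by the tray's inner wall, with tops at about 46 mm: below the 50 mm rim and clear of the board's underside, which is at 60 mm. I did not take a second picture to confirm they were completely still.

**Queen cage:** It is upright, and measured within about 1 mm of where it was before the first push.

**Jar, smoker and hive tool:** A before/after depth comparison from the top camera showed changes only where the arm was, so none of the three appears to have moved.

**Forces and contact:** Force readings at the end of each move stayed below about 2 N. The arm ended 0.27 m above the bench, touching nothing.

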